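# Sort two returned pipe straps: scrap the snapped one, hang the sound one

## Robot

A 6-joint arm with a two-finger parallel gripper is mounted at the origin on the work surface. World frame = base frame: x ahead of the robot, y to its left, z up, the work surface at z = 0. Lengths are in m, angles in rad, forces in N, time in s.
With the tool pointing down it reaches from about 0.35 to 0.85 m from the base axis. Payload 8.1 kg.
Tool frame: the origin (TCP) lies at the very end of the fingers, on their centre line; the grasp point (between the pads) lies 19 mm behind it (pinch_z is the distance from the TCP to the grasp point, in m); z points along the fingers, y is the direction in which the jaws open and shut (so a half turn about z gives the same grasp; the last joint's range is limited). The gripper opens to 93 mm and grips with 3 to 60 N. Pads are 15 mm wide; open, the fingers measure 128 mm over their backs; the gripper's body (75 mm by 188 mm) begins 65 mm behind the grasp point.
Start: joints at [-1.408, 0.13, 1.488, -0, 1.523, -0.085], TCP at [0.147, -0.582, 0.219] pointing down, gripper open.
Joint ranges: [-2.96, 2.96], [-0.89, 2.26], [0.02, 2.5], [-1.34, 4.48], [0, 2.73], [-2.66, 2.66]. Speed limits (rad/s): [2.39, 2.39, 2.79, 3.14, 3.14, 3.14].

## Interface

Orientations are given as a rotation vector (axis times angle).
In Python, from plant import * gives the robot as it stands.
- The arm moves only by the tool move_arm, never from a script. Its argument "series" is a list of rows, each a list of 7 numbers: the shift along the tool's x, y, z each as a share of 10 cm, from -1 to 1, then the turn, a rotation vector about the tool's x, y, z each as a share of 180 degrees, from -1 to 1, then the opening, from -1 (shut) to 1 (fully open). In form: [[dx, dy, dz, rx, ry, rz, jaw], ...]. A call has 1 to 8 rows; each row is the pose to reach, as a shift and turn from the pose commanded when the call began, along the tool's axes at that moment, turning the shorter way round; what a row does not reach only later rows make up. A row lasts 1/10 s, in which the tool goes at most 50 mm and 8.59 degrees, less where a joint would pass 70% of its speed; a pose out of reach is approached as far as the arm can. A call with a number of a shift or a turn outside -1 to 1 is refused whole. A call with a gripper value outside its range is refused whole. The fingers move at their own pace and stop on an object; "squeeze" is the grip in N (left out, the last holds). Time passes only in rows, so rows that repeat a pose let the fingers close. It gives the time, the measured TCP pose, the force and the opening at its end, in the units of the state.
- read_state(): the state, without advancing time (a new reading comes with each control period).
- read_camera(name): name is "scene" or "top"; returns a dict with "frame" (420x560x3 uint8, red, green, blue), "K" (3x3 intrinsics, pixels), "rvec" (rotation vector, rad) and "tvec" (3), from world to camera coordinates, as OpenCV has them. Camera axes: x right, y down, z forward; pixel columns grow to the right and rows downward; lengths in m; the calibration is good to about 2 mm. A picture is of the moment at which its call begins. There is no depth.
- close_job(): hands the job in, once; it reports no verdict.
The state is a dict: "t": time; "q": joint angles; "dq": joint speeds; "joint_torque": joint torques, N m; "tool_pos": TCP position; "orientation": TCP orientation; "force": force on the tool from outside, world axes, zero at the start; "wrist_torque": the same for the moment, N m; "opening": finger opening in m.
Only numpy, scipy, OpenCV 4.12 (cv2) and the standard library are available. Lean on these libraries where they do the work, as an engineer would, in place of code of your own. Each camera call takes 0.05 s, during which the arm holds its last target.

## Task

Two steel pipe straps came back from a job and lie on the bench. Drop the snapped one, lying on its side, into the open cardboard scrap carton on the bench, and hang the sound one, standing on its two legs, astride the bar of the bench rail, next to the strap that already hangs there, so that it hangs free with its legs down either side of the bar. Leave the strap already on the bar, the filter, the spray can and the jar as they are.

Things in the scene. Friction and masses are not known exactly. Their poses are not given: they have to be found in the camera images.
- sound_center (a point): Centre, half-way up, of the sound strap: a steel inverted U with chamfered corners, standing on its two leg ends, 80 mm tall, 50 mm wide over its legs (along x), 40 mm deep (along y), 5 mm thick (40 mm clear inside). z up to the crown; same either way round. About 0.3 kg. Can be pinched from above across its legs (along x).
- sound_crown (a point): Point on the sound strap, middle of the underside of its crown, 75 mm above its leg ends (35 mm above its centre); this surface rests on the bar when it hangs. Same axes.
- broken_center (a point): Snapped strap, same steel section, lying on its side, 40 mm tall, about 0.25 kg. Point: midway between the legs' outer faces (50 mm apart along y; pinch here from above, along y), 28 mm from the crown's outside, 20 mm above the bench. x runs along the legs from the crown: long leg (+y) ends 57 mm ahead of the point, snapped leg (-y) 12 mm ahead; faces straight from 17 mm behind. z up.
- carton: Open cardboard scrap carton, fixed, 200 mm (its x) by 260 mm (its y), 100 mm tall, walls 5 mm; some old scrap up to 25 mm deep lies fixed on its floor. Origin at the centre of its underside on the bench, z up.
- rail: Fixed bench rail: round bar, 16 mm diameter, along its y, axis 150 mm above the bench (top 158), between two posts 160 mm tall, 12 mm thick, centred 147 mm either side of the middle; base plate 100 x 310 x 8 mm. Origin under the bar's middle, on the bench, z up. Hang the strap within 120 mm of the middle, beside the one there.
- hung_center (a point): Centre of the strap that already hangs on the bar (loose; same shape, size and axes as the sound strap); it hangs within 80 mm of the bar's middle. Leave it there.
- filter: Bystander: grey metal filter canister standing on the bench, 76 mm diameter, 95 mm tall. Origin at the centre of its underside.
- spray: Bystander: plain spray can standing on the bench, 56 mm diameter, 170 mm tall. Origin at the centre of its underside.
- jar: Bystander: glass jar standing on the bench, 68 mm diameter, 85 mm tall. Origin at the centre of its underside.
Not all that is in view belongs to the job. What is shaped like the part that bears sound_center but blue, purple or red is not meant.

How it is judged:
By the outcome, as a careful person would: the job done as asked, in the order asked, and still so for the second after the job is handed in, with the robot touching nothing.
It also fails if it takes over 67 s, if anything falls off the work surface, if the arm or the gripper's body presses on something with over 40 N, if the wrist force passes 120 N, or if a joint passes its speed limit or range.

## Working session

There is one attempt and no reset: what is moved stays moved. The work goes in short steps, Python scripts to look and compute and a tool call to move; the robot and the scene stay as the last step left them, time stands still between calls to the robot, and variables do not carry over. Pictures are saved under pics/ and viewed, and the job is handed in when it is done.

Besides the shell and the picture viewer there is one more tool, called after "Emit:" as name([rows], argument=value, ...), one row to a line, values as JSON. move_arm: Moves the arm, as the interface text tells. Shift numbers are shares of 10 cm and turn numbers shares of 180 degrees, none past 1 either way. Its arguments: {"type":"object","properties":{"series":{"type":"array","items":{"type":"array","items":{"type":"number"}}},"squeeze":{"type":"number"}},"required":["series"]}

```bash
mkdir -p pics; ls; python3 - <<'E'
from plant import *
import cv2,pickle
d={}
for n in("scene","top"):
    c=read_camera(n);d[n]=c
    cv2.imwrite(f"pics/{n}0.png",c["frame"][:,:,::-1])
    print(n,c["K"].tolist(),c["rvec"],c["tvec"])
pickle.dump(d,open("cam0.pkl","wb"))
print(read_state())
E
```

```text
pics
scene [[414.5389380180123, 0.0, 284.9180918032744], [0.0, 414.5389380180123, 210.79068704099478], [0.0, 0.0, 1.0]] [ 1.24355119  2.05816064 -1.12002414] [ 0.28955376 -0.18888259  1.54561218]
top [[391.667659297451, 0.0, 284.5199765094163], [0.0, 391.667659297451, 205.26026421154475], [0.0, 0.0, 1.0]] [ 2.15282933 -2.13883645  0.11738931] [-0.03224021  0.57996589  1.03156833]
{'t': 0.1, 'q': array([-1.40842715e+00,  1.31096651e-01,  1.48916626e+00,  8.65227789e-06,
        1.52304829e+00, -8.53762104e-02]), 'dq': array([-0.0013565 , -0.00121407, -0.00363343,  0.00216503, -0.00034134,
       -0.00047052]), 'joint_torque': array([ 1.35084530e-03, -5.61342430e+01, -4.93095231e+01,  7.70905288e-02,
        2.91571365e-02, -7.13321106e-05]), 'tool_pos': array([ 0.14708373, -0.58114448,  0.21768806]), 'orientation': array([-3.11581609e+00, -3.87950190e-01,  9.02810867e-05]), 'force': array([-0.25651823,  0.05529683, -0.01892843]), 'wrist_torque': array([-0.05215463, -0.00204923,  0.01745618]), 'opening': 0.09276226231974233}
```

View pics/scene0.png

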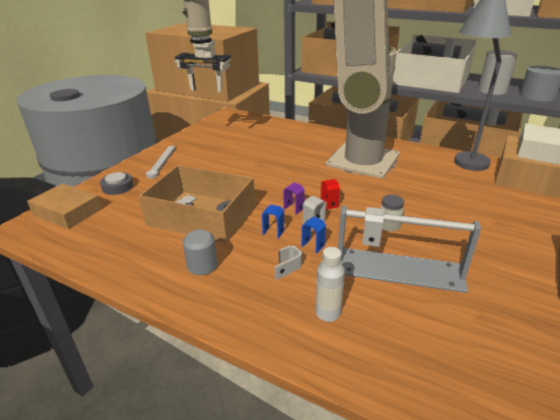

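View pics/top0.png

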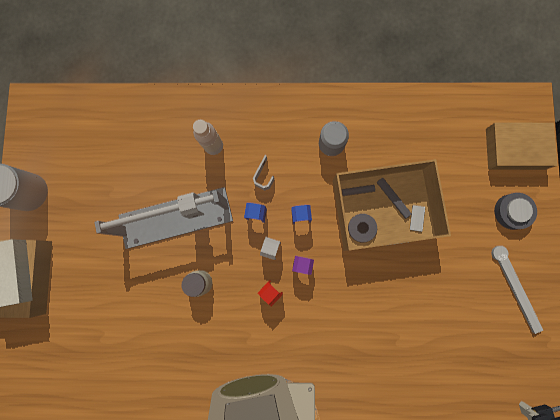

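The scene view shows the grey standing strap at about (315,209), with blue ones at (273,220) and (314,233), purple at (294,197) and red at (330,194). The snapped grey strap is at (289,262). In the top view the grey strap is at (270,247) and the snapped one at (263,173). Only the uncoloured strap standing on the bench fits sound_center. I'll check enlarged crops to confirm.

```bash
python3 - <<'E'
import cv2,pickle,numpy as np
d=pickle.load(open("cam0.pkl","rb"))
s=d["scene"]["frame"][170:290,250:400,::-1]
t=d["top"]["frame"][140:315,225:325,::-1]
cv2.imwrite("pics/cs.png",cv2.resize(s,None,fx=5,fy=5,interpolation=cv2.INTER_CUBIC))
t=d["top"]["frame"][145:265,225:325,::-1]
cv2.imwrite("pics/ct.png",cv2.resize(t,None,fx=5,fy=5,interpolation=cv2.INTER_CUBIC))
t=d["top"]["frame"][170:270,90:240,::-1]
cv2.imwrite("pics/cr.png",cv2.resize(t,None,fx=5,fy=5,interpolation=cv2.INTER_CUBIC))
s=d["scene"]["frame"][190:310,330:490,::-1]
cv2.imwrite("pics/crs.png",cv2.resize(s,None,fx=5,fy=5,interpolation=cv2.INTER_CUBIC))
E
```

```text
(no output)
```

View pics/cs.png

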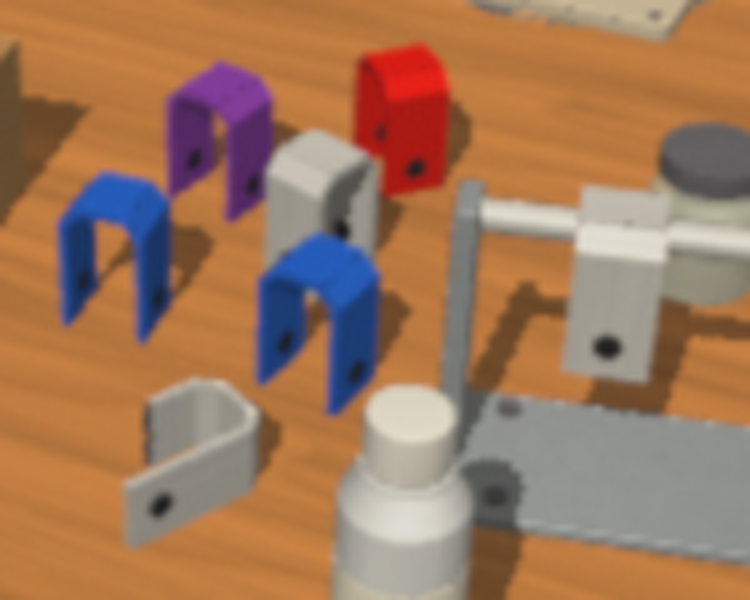

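View pics/ct.png

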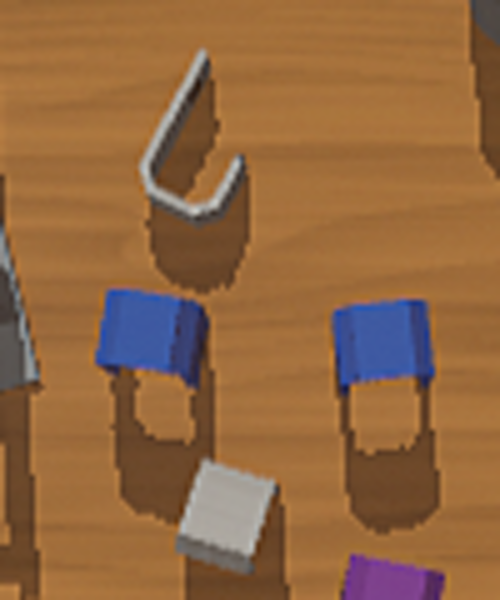

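View pics/cr.png

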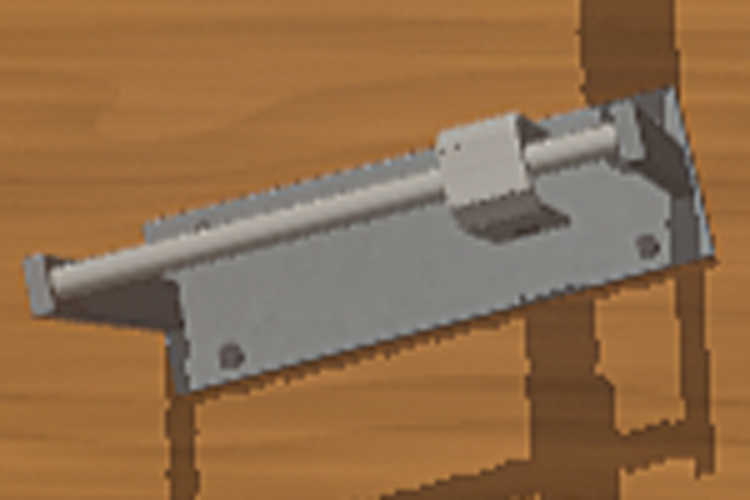

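View pics/crs.png

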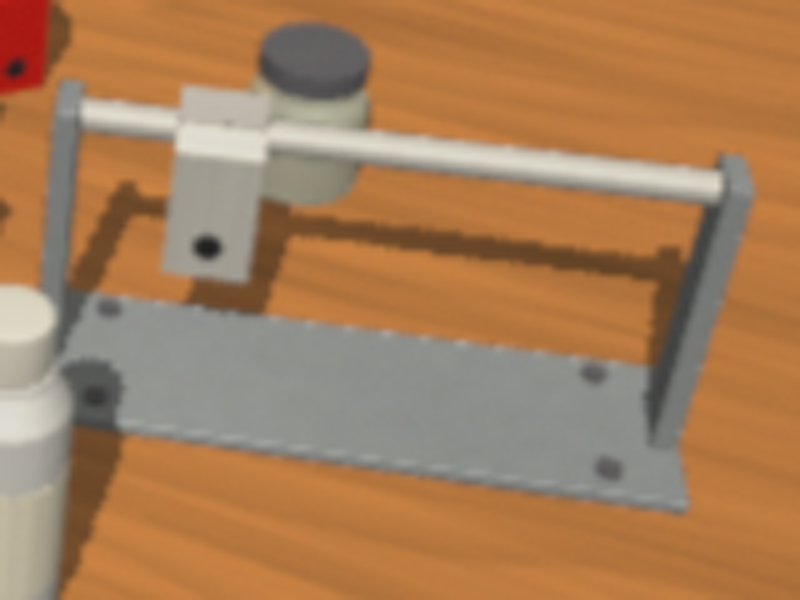

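The crops confirm it. The sound strap is the plain grey one, with its crown at top-view (270,247) and scene (314,209). The snapped strap lies with its short leg towards the carton. The hung strap sits at about (187,205) in the top view, near the right-hand post. Next I'll fit models to the silhouettes in both views.

```bash
cat > fit.py <<'E'
import numpy as np,cv2,pickle
from scipy.optimize import minimize
S=4
def proj(c,P):
    return cv2.projectPoints(np.asarray(P,float),c["rvec"],c["tvec"],c["K"],None)[0][:,0]
def strap(l1=80,l2=80,c=11.,t=5.,w=50.,d=40.):
    # section in (a across, b down from crown), list of quads -> prisms; local frame z=-b, crown top z=0
    k=t*np.tan(np.pi/8)
    h=w/2
    out=[(-h,l1),(-h,c),(-h+c,0),(h-c,0),(h,c),(h,l2)]
    inn=[(-h+t,l1),(-h+t,c+k),(-h+c+k,t),(h-c-k,t),(h-t,c+k),(h-t,l2)]
    ps=[]
    for i in range(5):
        q=[out[i],out[i+1],inn[i+1],inn[i]]
        ps.append(np.array([(a,e,-b) for e in(-d/2,d/2) for a,b in q])/1000)
    return ps
def Rz(y): return np.array([[np.cos(y),-np.sin(y),0],[np.sin(y),np.cos(y),0],[0,0,1]])
def mask(c,prs,box):
    x0,y0,x1,y1=box
    m=np.zeros(((y1-y0)*S,(x1-x0)*S),np.uint8)
    for P in prs:
        q=(proj(c,P)-[x0-.5,y0-.5])*S-.5
        h=cv2.convexHull(q.astype(np.float32))
        cv2.fillConvexPoly(m,np.round(h*16).astype(np.int32),1,shift=4)
    return cv2.resize(m.astype(np.float32),(x1-x0,y1-y0),interpolation=cv2.INTER_AREA)
def greyness(f,box,lo=40):
    x0,y0,x1,y1=box
    p=f[y0:y1,x0:x1].astype(float)
    mx,mn=p.max(2),p.min(2)
    sat=(mx-mn)/np.maximum(mx,1)
    return sat,mx,p
E
python3 - <<'E'
from fit import *
d=pickle.load(open("cam0.pkl","rb"))
for n in d:
    R=cv2.Rodrigues(d[n]["rvec"])[0];print(n,-R.T@d[n]["tvec"])
def ray(n,u,v,z):
    c=d[n];R=cv2.Rodrigues(c["rvec"])[0]
    o=-R.T@c["tvec"];r=R.T@np.linalg.inv(c["K"])@[u,v,1]
    return o+r*(z-o[2])/r[2]
print("sound",ray("top",270,247,.08),ray("scene",315,199,.08))
print("broken",ray("top",263,178,.04),ray("scene",290,255,.04))
print("hung",ray("top",187,203,.16))
print("rail",ray("top",98,226.5,.16),ray("top",215,196,.16))
print("rail",ray("scene",344,214,.16),ray("scene",477,224,.16))
print("carton",[ray("top",*p,.1)[:2].round(3) for p in [(337,174),(436,162),(448,236),(347,251)]])
for b,n in (((300,185,335,235),"scene"),((255,230,290,265),"top")):
    sat,mx,_=greyness(d[n]["frame"],b)
    print((sat*10).astype(int)[::3,::2])
E
```

```text
scene [1.36691488 0.40467332 0.69008566]
top [ 0.44315101 -0.04955893  1.09667414]
sound [0.46565933 0.00737247 0.08      ] [0.45304162 0.00918763 0.08      ]
broken [0.65501957 0.03122663 0.04      ] [0.66133123 0.03795513 0.04      ]
hung [0.56854331 0.20568313 0.16      ]
rail [0.51012159 0.4195635  0.16      ] [0.58604111 0.13805974 0.16      ]
rail [0.60251544 0.14784477 0.16      ] [0.5054297  0.42352441 0.16      ]
carton [array([ 0.654, -0.165]), array([ 0.687, -0.42 ]), array([ 0.496, -0.442]), array([ 0.457, -0.188])]
[[4 4 6 6 6 6 6 6 6 6 7 8 8 8 9 9 9 8]
 [6 5 4 6 6 6 6 6 6 6 7 8 8 8 9 9 8 9]
 [6 5 3 6 6 6 6 6 6 6 7 8 8 8 8 8 8 8]
 [5 5 3 6 6 6 6 6 6 6 7 8 8 8 8 8 8 8]
 [5 5 4 5 3 1 1 1 2 5 7 8 8 7 8 8 8 8]
 [5 5 2 1 1 0 0 0 0 0 1 2 7 8 8 8 8 8]
 [5 4 0 0 0 0 0 0 0 0 0 0 1 6 8 8 4 6]
 [3 2 0 0 0 0 0 0 0 0 0 0 1 6 8 8 8 8]
 [5 3 0 0 0 0 0 0 0 0 0 0 1 6 7 7 6 6]
 [5 5 1 0 0 0 0 0 0 0 0 0 1 5 6 6 6 6]
 [6 5 1 0 0 0 0 0 0 0 0 0 1 5 6 6 6 6]
 [6 4 1 0 0 4 7 7 7 6 0 0 1 6 6 6 6 6]
 [6 4 0 3 7 8 8 7 8 8 7 6 0 6 6 6 6 6]
 [6 2 6 7 8 7 8 8 8 7 7 7 6 4 6 6 6 6]
 [5 5 7 7 7 7 6 7 8 7 7 7 6 5 6 6 6 6]
 [5 6 7 7 7 3 4 2 7 7 7 7 6 3 6 6 6 6]
 [6 5 7 7 7 5 5 5 5 7 7 7 6 4 6 6 6 6]]
[[6 6 6 6 6 6 5 6 6 6 6 6 6 6 6 6 6 6]
 [5 6 6 6 6 6 6 6 6 6 6 6 6 6 6 6 6 6]
 [6 6 6 6 6 4 6 6 6 6 6 6 6 6 6 6 6 6]
 [6 6 6 6 7 0 0 0 0 3 4 6 6 6 6 6 6 6]
 [6 6 5 6 3 0 0 0 0 0 0 0 0 6 6 6 6 6]
 [6 6 6 7 0 0 0 0 0 0 0 0 7 6 6 6 6 6]
 [6 6 6 3 0 0 0 0 0 0 0 0 6 6 6 6 6 6]
 [6 6 6 0 0 0 0 0 0 0 0 7 6 6 6 6 6 6]
 [6 6 6 0 1 1 1 0 0 0 0 6 6 6 6 6 6 6]
 [6 6 6 6 6 5 3 1 1 1 4 6 6 6 6 6 6 6]
 [6 6 6 6 6 6 6 6 6 6 6 6 6 6 6 6 6 6]
 [6 6 6 6 6 6 6 6 6 6 6 6 6 6 6 6 6 6]]
```

```bash
cat > fitrun.py <<'E'
from fit import *
def target(c,box,thr=.3):
    sat,mx,p=greyness(c["frame"],box)
    g=np.clip((0.45-sat)/.25,0,1).astype(np.float32)
    blue=(p[:,:,2]>p[:,:,0]*1.15)&(sat>.3)
    care=1-cv2.dilate(blue.astype(np.uint8),np.ones((3,3)))
    return g,care.astype(np.float32)
def fit(cams,boxes,model,x0,step,extra=None):
    T={n:target(cams[n],boxes[n]) for n in boxes}
    if extra:
        for n in extra: T[n]=(T[n][0],T[n][1]*extra[n])
    def cost(x,full=False):
        ps=model(x);L={}
        for n in boxes:
            g,w=T[n];m=mask(cams[n],ps,boxes[n])
            L[n]=(np.abs(m-g)*w).sum()
        return L if full else sum(L.values())
    best=None
    x0=np.array(x0,float);step=np.array(step)
    rng=np.random.default_rng(0)
    for k in range(4):
        s=np.vstack([x0]+[x0+np.eye(len(x0))[i]*step[i]*rng.choice([-1,1]) for i in range(len(x0))])
        r=minimize(cost,x0,method="Nelder-Mead",options=dict(initial_simplex=s,maxiter=500,xatol=1e-5,fatol=.02))
        x0=r.x
    return r.x,r.fun,cost(r.x,True)
def m_sound(x):  # x,y,yaw,ztop
    R=Rz(x[2]);return [P@R.T+[x[0],x[1],x[3]] for P in strap()]
def m_broken(x): # x,y,yaw,zcentre
    R=Rz(x[2]);out=[]
    for P in strap(40,85):
        Q=np.c_[-P[:,2]-.028,P[:,0],P[:,1]]
        out.append(Q@R.T+[x[0],x[1],x[3]])
    return out
def overlay(c,ps,box,fn,k=8):
    x0,y0,x1,y1=box
    im=cv2.resize(c["frame"][y0:y1,x0:x1,::-1],None,fx=k,fy=k,interpolation=cv2.INTER_CUBIC)
    for P in ps:
        q=((proj(c,P)-[x0-.5,y0-.5])*k-.5)
        n=len(q)//2
        for a in (q[:n],q[n:]): cv2.polylines(im,[np.round(a).astype(int)],True,(0,255,0),1)
    cv2.imwrite(fn,im); return im
E
python3 - <<'E'
from fitrun import *
d=pickle.load(open("cam0.pkl","rb"))
bs=dict(scene=(298,188,332,245),top=(255,230,290,265))
# scene: ignore red region / others by care: red is saturated = not grey fine
for y0 in (-.3,1.27):
    r=fit(d,bs,m_sound,[.46,.008,y0,.08],[.008,.008,.2,.005]);print("sound",y0,r)
    if y0==-.3: pass
    if 'b' not in dir() or r[1]<b[1]: b=r
bb=dict(scene=(268,240,308,284),top=(246,148,282,196))
r2=fit(d,bb,m_broken,[.655,.032,.5,.02],[.008,.008,.2,.004]);print("broken",r2)
ims=[]
for n in bs:
    ims.append(overlay(d[n],m_sound(b[0]),bs[n],f"pics/o_s_{n}.png",7));ims.append(overlay(d[n],m_broken(r2[0]),bb[n],f"pics/o_b_{n}.png",7))
H=max(i.shape[0] for i in ims)
o=np.hstack([cv2.copyMakeBorder(i,0,H-i.shape[0],0,6,0) for i in ims]);s=min(1,800/o.shape[1]);cv2.imwrite("pics/ov1.png",cv2.resize(o,None,fx=s,fy=s))
E
```

```text
sound -0.3 (array([ 0.46331151,  0.00965398, -0.29125204,  0.08373914]), np.float64(44.82245635986328), {'scene': np.float32(28.191074), 'top': np.float32(16.631382)})
sound 1.27 (array([0.46333999, 0.01041833, 1.00858363, 0.08459794]), np.float64(147.96156311035156), {'scene': np.float32(33.944256), 'top': np.float32(114.01731)})
broken (array([ 0.65819399,  0.03190366, -0.44935778,  0.02299995]), np.float64(81.38855743408203), {'scene': np.float32(30.379242), 'top': np.float32(51.009315)})
```

View pics/ov1.png

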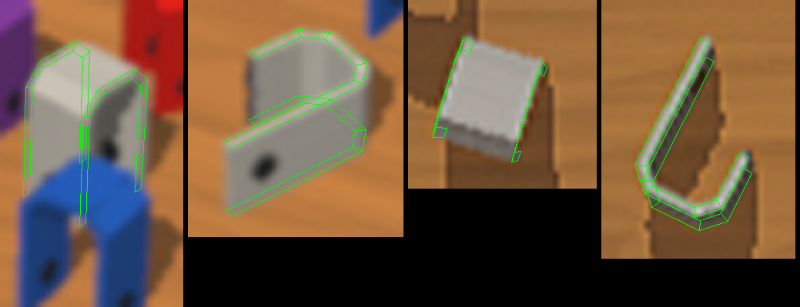

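```bash
cat >> fitrun.py <<'E'
def box3(x,y,z): return np.array([(a,b,c) for a in x for b in y for c in z])
def rail_parts(pw=.012):
    th=np.linspace(0,2*np.pi,24,endpoint=False)
    bar=np.array([(.008*np.cos(t),yy,.150+.008*np.sin(t)) for yy in(-.147,.147) for t in th])
    ps=[bar,box3((-.05,.05),(-.155,.155),(0,.008))]
    for s in(-1,1): ps.append(box3((-pw,pw),(s*.147-.006,s*.147+.006),(0,.16)))
    return ps
def m_rail(x): # x,y,yaw,z0,pw,s
    R=Rz(x[2]);ps=rail_parts(x[4])
    ps+=[P+[0,x[5],.163] for P in strap()]
    return [P@R.T+[x[0],x[1],x[3]] for P in ps]
E
python3 - <<'E'
from fitrun import *
d=pickle.load(open("cam0.pkl","rb"))
b=dict(scene=(334,200,488,295),top=(90,180,240,255))
w=np.ones((95,154));w[244-200:,:347-334]=0;w[190-200 if 0 else 0:236-200,376-334:410-334]=0
w[:, :]=w
r=fit(d,b,m_rail,[.55,.28,.26,0,.012,-.07],[.01,.01,.05,.004,.003,.01],dict(scene=w));print("rail",r)
x=r[0].copy()
ims=[overlay(d[n],m_rail(x),b[n],f"pics/x.png",5) for n in b]
cv2.imwrite("pics/ov2.png",np.vstack([cv2.copyMakeBorder(i,0,0,0,800-i.shape[1],0) for i in ims])[:900])
i=cv2.imread("pics/ov2.png");cv2.imwrite("pics/ov2.png",cv2.resize(i,None,fx=.7,fy=.7))
bs=dict(scene=(298,188,332,245),top=(255,230,290,265))
bb=dict(scene=(268,240,308,284),top=(246,148,282,196))
print(fit(d,bs,lambda x:m_sound([*x,.08]),[.463,.01,-.29],[.005,.005,.1]))
print(fit(d,bb,lambda x:m_broken([*x,.02]),[.658,.032,-.45],[.005,.005,.1]))
print(fit(d,b,lambda x:m_rail([*x[:3],0,*x[3:]]),[.55,.28,.26,.012,-.07],[.01,.01,.05,.003,.01],dict(scene=w)))
for n in ("scene","top"): print(n,fit(d,{n:bs[n]},lambda x:m_sound([*x,.08]),[.463,.01,-.29],[.005,.005,.1]),fit(d,{n:b[n]},lambda x:m_rail([*x[:3],0,*x[3:]]),[.55,.28,.26,.012,-.07],[.01,.01,.05,.003,.01],dict(scene=w) if n=="scene" else None))
E
```

```text
rail (array([ 0.54723037,  0.28121216,  0.26365026,  0.00273611,  0.01046276,
       -0.07504652]), np.float64(407.46314543811604), {'scene': np.float64(227.26011199085042), 'top': np.float32(180.20303)})
(array([ 0.46294005,  0.00970914, -0.30187141]), np.float64(62.552486419677734), {'scene': np.float32(44.343315), 'top': np.float32(18.209171)})
(array([ 0.65731715,  0.03206864, -0.4605081 ]), np.float64(121.86804962158203), {'scene': np.float32(56.14791), 'top': np.float32(65.72014)})
(array([ 0.54591185,  0.28117799,  0.25977794,  0.01011793, -0.07539005]), np.float64(626.1959630129859), {'scene': np.float64(365.876901733689), 'top': np.float32(260.31906)})
scene (array([ 0.45674678,  0.00856041, -0.37444788]), np.float64(17.5079345703125), {'scene': np.float32(17.507935)}) (array([ 0.54277014,  0.28087021,  0.25810569,  0.01118274, -0.07564028]), np.float64(213.43028646497987), {'scene': np.float64(213.43028646497987)})
top (array([ 0.46369349,  0.00919533, -0.29801626]), np.float64(13.135762214660645), {'top': np.float32(13.135762)}) (array([ 0.54837275,  0.27986702,  0.26334704,  0.01190619, -0.07504967]), np.float64(137.5109405517578), {'top': np.float32(137.51094)})
```

View pics/ov2.png

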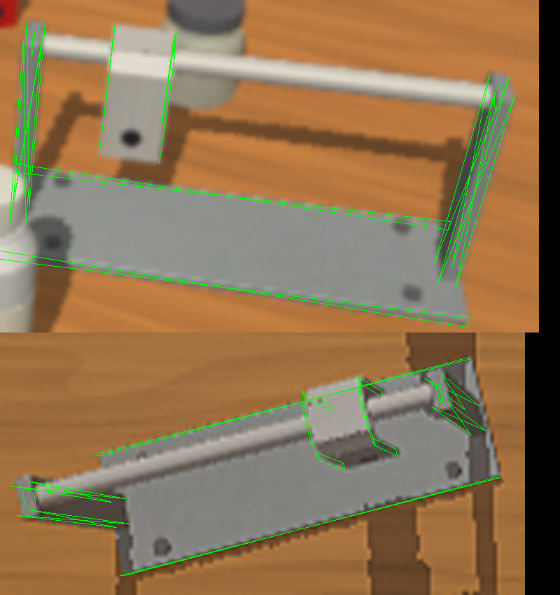

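```bash
cat > go.py <<'E'
import sys,numpy as np
from plant import *
from scipy.spatial.transform import Rotation as Ro
def plan(x,y,z,jaw=None):
    s=read_state();p=s["tool_pos"];R=Ro.from_rotvec(s["orientation"])
    g=np.array([x,y,z]);d=R.as_matrix().T@(g-p)*10
    if jaw is not None:
        yy=np.array([np.cos(jaw),np.sin(jaw),0]);zz=np.array([0,0,-1.]);xx=np.cross(yy,zz)
        G=Ro.from_matrix(np.c_[xx,yy,zz]);t=(R.inv()*G).as_rotvec()/np.pi
    else: t=np.zeros(3)
    k=max(1,np.abs(d).max())
    print("t",round(s["t"],2),"pos",p.round(4),"q",s["q"].round(2),"F",s["force"].round(1),"open",round(s["opening"],4))
    print("shift",d.round(3),"parts",k.round(2),"per-part",(d/k).round(3),"turn",t.round(3))
if __name__=="__main__": plan(*map(float,sys.argv[1:]))
E
python3 - <<'E'
from fitrun import *
d=pickle.load(open("cam0.pkl","rb"))
def ray(n,u,v,z):
    c=d[n];R=cv2.Rodrigues(c["rvec"])[0]
    o=-R.T@c["tvec"];r=R.T@np.linalg.inv(c["K"])@[u,v,1]
    return (o+r*(z-o[2])/r[2])[:2].round(3)
print("spray",ray("top",201,127,.17),ray("scene",332,256,.17))
print("filter",ray("top",334,134,.095),"jar",ray("top",194,285,.085))
for n,p in dict(blueL=(255,211),blueR=(301,213),purple=(303,265),red=(269,293)).items(): print(n,ray("top",*p,.08))
E
python3 go.py .658 .032 .15 -2.024
```

```text
spray [0.756 0.176] [0.767 0.186]
filter [ 0.763 -0.159] jar [0.368 0.2  ]
blueL [0.559 0.048]
blueR [ 0.554 -0.072]
purple [ 0.42  -0.078]
red [0.349 0.008]
t 0.1 pos [ 0.1471 -0.5811  0.2177] q [-1.41  0.13  1.49  0.    1.52 -0.09] F [-0.3  0.1 -0. ] open 0.0928
shift [ 6.457 -4.69   0.686] parts 6.46 per-part [ 1.    -0.726  0.106] turn [-0.001  0.     0.223]
```

Emit:
move_arm([
  [1,-0.73,0.05,0,0,0.223,1],
  [1,-0.73,0.05,0,0,0.223,1],
  [1,-0.73,0.05,0,0,0.223,1],
  [1,-0.73,0.05,0,0,0.223,1],
  [1,-0.73,0.05,0,0,0.223,1],
  [1,-0.73,0.05,0,0,0.223,1],
])

```text
t: 0.7
tool_pos: [0.2264, -0.4859, 0.2133]
orientation: [-3.061, 0.707, 0.001]
force: [0.5, 0.4, 0.9]
opening: 0.0929
```

```bash
python3 go.py .658 .032 .19 -2.024
```

```text
t 0.7 pos [ 0.2264 -0.4859  0.2133] q [-1.23 -0.04  1.67  0.    1.51  0.79] F [0.5 0.4 0.9] open 0.0929
shift [ 1.609 -6.547  0.235] parts 6.55 per-part [ 0.246 -1.     0.036] turn [-0.  0. -0.]
```

Emit:
move_arm([
  [0.25,-1,0.04,0,0,0,1],
  [0.25,-1,0.04,0,0,0,1],
  [0.25,-1,0.04,0,0,0,1],
])

```text
t: 1.0
tool_pos: [0.2949, -0.4038, 0.209]
orientation: [-3.061, 0.694, -0.0]
force: [-0.0, -1.0, 0.5]
opening: 0.0927
```

Emit:
move_arm([
  [0.25,-1,0.04,0,0,0,1],
  [0.25,-1,0.04,0,0,0,1],
  [0.25,-1,0.04,0,0,0,1],
])

```text
t: 1.3
tool_pos: [0.361, -0.3251, 0.2053]
orientation: [-3.062, 0.694, -0.0]
force: [0.5, -0.2, -0.0]
opening: 0.0928
```

Emit:
move_arm([
  [0.25,-1,0.04,0,0,0,1],
  [0.25,-1,0.04,0,0,0,1],
  [0.25,-1,0.04,0,0,0,1],
])

```text
t: 1.6
tool_pos: [0.427, -0.2465, 0.2013]
orientation: [-3.062, 0.695, -0.0]
force: [-0.5, -0.9, -1.0]
opening: 0.0931
```

Emit:
move_arm([
  [0.25,-1,0.04,0,0,0,1],
  [0.25,-1,0.04,0,0,0,1],
  [0.25,-1,0.04,0,0,0,1],
])

```text
t: 1.9
tool_pos: [0.493, -0.168, 0.1972]
orientation: [-3.062, 0.696, 0.0]
force: [0.3, -0.9, -0.9]
opening: 0.093
```

Emit:
move_arm([
  [0.25,-1,0.04,0,0,0,1],
  [0.25,-1,0.04,0,0,0,1],
  [0.25,-1,0.04,0,0,0,1],
])

```text
t: 2.2
tool_pos: [0.5591, -0.0894, 0.1929]
orientation: [-3.062, 0.698, 0.001]
force: [-1.3, -0.6, 0.8]
opening: 0.0929
```

```bash
python3 go.py .658 .032 .12 -2.024
```

```text
t 2.2 pos [ 0.5591 -0.0894  0.1929] q [-0.25  0.05  1.62  0.    1.47  1.77] F [-1.3 -0.6  0.8] open 0.0929
shift [ 0.366 -1.522  0.731] parts 1.52 per-part [ 0.24 -1.    0.48] turn [-0.     0.     0.002]
```

Emit:
move_arm([
  [0.25,-1,0.2,0,0,0,1],
  [0.25,-1,0.2,0,0,0,1],
  [0.25,-1,0.2,0,0,0,1],
  [0.25,-1,0.2,0,0,0,1],
])

```text
t: 2.6
tool_pos: [0.6233, -0.0135, 0.1724]
orientation: [3.061, -0.702, -0.003]
force: [-0.2, -0.4, 0.3]
opening: 0.0929
```

Emit:
move_arm([
  [0.12,-0.52,0.5,0,0,0,1],
  [0.12,-0.52,0.5,0,0,0,1],
  [0.12,-0.52,0.5,0,0,0,1],
  [0.12,-0.52,0.5,0,0,0,1],
])

```text
t: 3.0
tool_pos: [0.6566, 0.0267, 0.1242]
orientation: [3.06, -0.706, -0.0]
force: [1.0, -0.2, -0.1]
opening: 0.0928
```

```bash
python3 go.py .658 .032 .06 -2.024; python3 - <<'E'
from fitrun import *
from plant import *
d={n:read_camera(n) for n in("scene","top")}
s=read_state()
bb=dict(scene=(245,180,335,290),top=(226,145,306,225))
ims=[]
tip=s["tool_pos"]
R=cv2.Rodrigues(s["orientation"])[0]
for n in bb:
    im=overlay(d[n],m_broken([.658,.032,-.453,.02]),bb[n],"pics/x.png",5)
    for o in(-.0465,0,.0465):
        q=(proj(d[n],[tip+R[:,1]*o])[0]-[bb[n][0]-.5,bb[n][1]-.5])*5
        cv2.circle(im,tuple(int(v) for v in q),3,(0,0,255),-1)
    ims.append(im)
H=max(i.shape[0] for i in ims)
o=np.hstack([cv2.copyMakeBorder(i,0,H-i.shape[0],0,6,0) for i in ims]);k=800/o.shape[1];cv2.imwrite("pics/h1.png",cv2.resize(o,None,fx=k,fy=k))
E
```

```text
t 3.0 pos [0.6566 0.0267 0.1242] q [-0.04  0.34  1.42 -0.    1.38  1.99] F [ 1.  -0.2 -0.1] open 0.0928Traceback (most recent call last):
  File "go.py", line 14, in <module>
    if __name__=="__main__": plan(*map(float,sys.argv[1:]))
                             ~~~~^^^^^^^^^^^^^^^^^^^^^^^^^^
  File "go.py", line 13, in plan
    print("shift",d.round(3),"parts",k.round(2),"per-part",(d/k).round(3),"turn",t.round(3))
                                     ^^^^^^^
AttributeError: 'int' object has no attribute 'round'
```

View pics/h1.png

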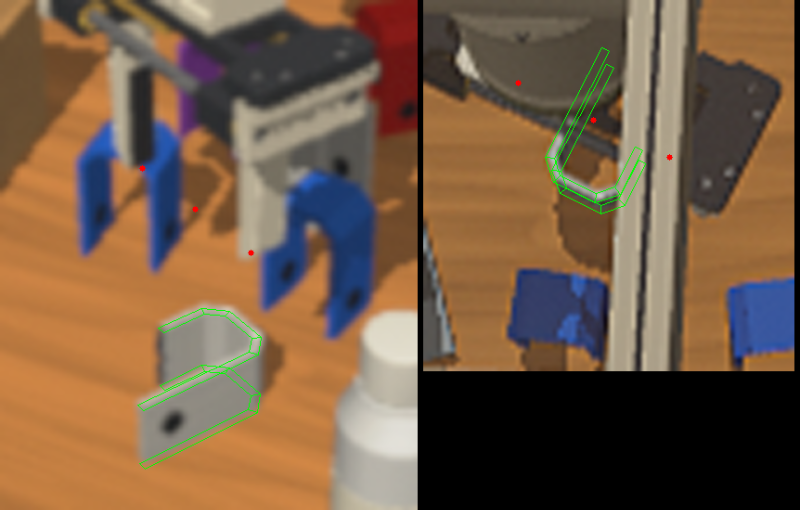

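The picture shows open fingers above the snapped strap. The tips are at scene-crop (135,165) and (250,257), within about 1 px of where they project, so the aim agrees.

```bash
sed -i 's/k=max(1,/k=max(1.0,/; s/k.round(2)/round(float(k),2)/' go.py; python3 go.py .658 .032 .05 -2.024;python3 go.py .658 .032 .006 -2.024
```

```text
t 3.1 pos [0.6575 0.0269 0.1257] q [-0.04  0.34  1.42 -0.    1.38  1.99] F [-0.6  0.2 -0.1] open 0.0933
shift [-0.02  -0.048  0.757] parts 1.0 per-part [-0.02  -0.048  0.757] turn [-0.    -0.001 -0.   ]
t 3.1 pos [0.6575 0.0269 0.1257] q [-0.04  0.34  1.42 -0.    1.38  1.99] F [-0.6  0.2 -0.1] open 0.0933
shift [-0.021 -0.048  1.197] parts 1.2 per-part [-0.018 -0.04   1.   ] turn [-0.    -0.001 -0.   ]
```

Emit:
move_arm([
  [-0.02,-0.05,0.4,0,0,0,1],
  [-0.02,-0.05,0.8,0,0,0,1],
  [-0.02,-0.05,0.95,0,0,0,1],
  [-0.02,-0.05,0.95,0,0,0,1],
  [-0.02,-0.05,0.95,0,0,0,1],
])

```text
t: 3.6
tool_pos: [0.6586, 0.0338, 0.0308]
orientation: [-3.061, 0.706, -0.003]
force: [0.2, 0.1, 0.7]
opening: 0.0931
```

```bash
python3 go.py .658 .032 .006 -2.024
```

```text
t 3.6 pos [0.6586 0.0338 0.0308] q [-0.03  0.44  1.48 -0.    1.23  2.  ] F [0.2 0.1 0.7] open 0.0931
shift [0.002 0.019 0.248] parts 1.0 per-part [0.002 0.019 0.248] turn [-0.    -0.001 -0.   ]
```

Going down the last 24 mm, then closing at 25 N.

Emit:
move_arm([
  [0,0.02,0.12,0,0,0,1],
  [0,0.02,0.24,0,0,0,1],
  [0,0.02,0.24,0,0,0,1],
  [0,0.02,0.24,0,0,0,1],
])

```text
t: 4.0
tool_pos: [0.6561, 0.0327, 0.0041]
orientation: [3.061, -0.705, -0.002]
force: [0.1, 0.2, 0.7]
opening: 0.093
```

Emit:
move_arm([
  [0,0,0,0,0,0,-1],
  [0,0,0,0,0,0,-1],
  [0,0,0,0,0,0,-1],
  [0,0,0,0,0,0,-1],
  [0,0,0,0,0,0,-1],
  [0,0,0,0,0,0,-1],
  [0,0,0,0,0,0,-1],
  [0,0,0,0,0,0,-1],
], squeeze=25)

```text
t: 4.8
tool_pos: [0.6567, 0.0327, 0.0047]
orientation: [-3.061, 0.705, -0.0]
force: [-0.5, -0.1, 1.0]
opening: 0.0499
```

Emit:
move_arm([
  [0,0,-0.3,0,0,0,-1],
  [0,0,-0.6,0,0,0,-1],
  [0,0,-1,0,0,0,-1],
  [0,0,-1,0,0,0,-1],
  [0,0,-1,0,0,0,-1],
])

```text
t: 5.3
tool_pos: [0.6575, 0.0326, 0.1058]
orientation: [-3.061, 0.705, -0.004]
force: [-1.3, 0.1, -4.2]
opening: 0.0502
```

Emit:
move_arm([
  [0,0,-0.5,0,0,0,-1],
  [0,0,-0.6,0,0,0,-1],
  [0,0,-0.6,0,0,0,-1],
])

```text
t: 5.6
tool_pos: [0.6579, 0.0326, 0.166]
orientation: [-3.061, 0.705, -0.005]
force: [0.0, -0.5, -2.6]
opening: 0.0499
```

```bash
python3 go.py .573 -.304 .17 -1.44
```

```text
t 5.6 pos [0.6579 0.0326 0.166 ] q [-0.03  0.31  1.38  0.    1.45  2.  ] F [ 0.  -0.5 -2.6] open 0.0499
shift [ 0.709  3.398 -0.043] parts 3.4 per-part [ 0.209  1.    -0.013] turn [-0.    -0.001 -0.186]
```

Emit:
move_arm([
  [0.1,0.5,0,0,0,0,-1],
  [0.2,1,0,0,0,0,-1],
  [0.2,1,0,0,0,0,-1],
])

```text
t: 5.9
tool_pos: [0.6281, -0.0712, 0.1611]
orientation: [3.057, -0.712, -0.007]
force: [1.2, 1.1, -1.5]
opening: 0.0497
```

Emit:
move_arm([
  [0.1,0.5,0,0,0,0,-1],
  [0.2,1,0,0,0,0,-1],
  [0.2,1,0,0,0,0,-1],
])

```text
t: 6.2
tool_pos: [0.6023, -0.1697, 0.1614]
orientation: [3.058, -0.713, -0.006]
force: [0.2, 0.7, -1.4]
opening: 0.0499
```

Emit:
move_arm([
  [0.1,0.5,0,0,0,-0.05,-1],
  [0.2,1,0,0,0,-0.1,-1],
  [0.2,1,0,0,0,-0.15,-1],
  [0.2,1,0,0,0,-0.19,-1],
  [0.2,1,0,0,0,-0.19,-1],
])

```text
t: 6.7
tool_pos: [0.5784, -0.2628, 0.1619]
orientation: [-3.131, -0.229, 0.005]
force: [0.4, -0.2, -2.8]
opening: 0.0497
```

```bash
python3 go.py .573 -.304 .05 -1.44;  python3 - <<'E'
from plant import *
import cv2
cv2.imwrite("pics/s2.png",read_camera("scene")["frame"][:,:,::-1])
E
```

```text
t 6.7 pos [ 0.5784 -0.2628  0.1619] q [-0.51  0.26  1.45  0.    1.44  0.92] F [ 0.4 -0.2 -2.8] open 0.0497
shift [-0.11   0.402  1.118] parts 1.12 per-part [-0.098  0.36   1.   ] turn [-0.001  0.001  0.005]
```

View pics/s2.png

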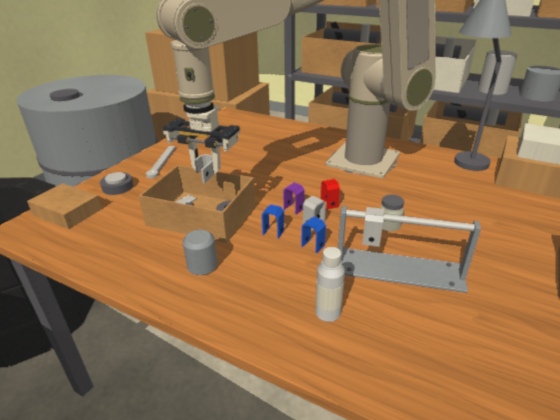

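Emit:
move_arm([
  [-0.25,0.4,0.2,0,0,0,-1],
  [-0.25,0.4,0.2,0,0,0,-1],
  [-0.25,0.4,0.6,0,0,0,-1],
  [-0.25,0.4,1,0,0,0,-1],
  [-0.25,0.4,1,0,0,0,-1],
])

```text
t: 7.25
tool_pos: [0.5557, -0.3026, 0.0567]
orientation: [-3.126, -0.221, 0.016]
force: [-1.5, 1.1, -3.9]
opening: 0.0501
```

Emit:
move_arm([
  [0,0,0.15,0,0,0,-1],
  [0,0,0.15,0,0,0,-1],
  [0,0,0.15,0,0,0,-1],
])

```text
t: 7.55
tool_pos: [0.5614, -0.3069, 0.0512]
orientation: [3.132, 0.226, 0.003]
force: [0.9, -0.2, -1.2]
opening: 0.0502
```

Emit:
move_arm([
  [0,0,0.1,0,0,0,-1],
  [0,0,0.1,0,0,0,-1],
  [0,0,0.1,0,0,0,-1],
])

```text
t: 7.85
tool_pos: [0.5603, -0.3065, 0.0397]
orientation: [-3.133, -0.226, 0.0]
force: [-0.5, 0.2, -2.2]
opening: 0.0498
```

Emit:
move_arm([
  [0,0,0,0,0,0,1],
  [0,0,0,0,0,0,1],
  [0,0,0,0,0,0,1],
  [0,0,0,0,0,0,1],
  [0,0,0,0,0,0,1],
  [0,0,0,0,0,0,1],
])

```text
t: 8.45
tool_pos: [0.5604, -0.3066, 0.0397]
orientation: [3.133, 0.226, 0.0]
force: [-0.4, -0.2, -0.3]
opening: 0.0914
```

Emit:
move_arm([
  [0,0,-0.5,0,0,0,1],
  [0,0,-1,0,0,0,1],
  [0,0,-1,0,0,0,1],
  [0,0,-1,0,0,0,1],
])

```text
t: 8.85
tool_pos: [0.5617, -0.3075, 0.1422]
orientation: [3.131, 0.226, 0.006]
force: [0.7, -0.5, -0.1]
opening: 0.0926
```

```bash
python3 go.py .463 .0095 .17 -.295;  python3 - <<'E'
from plant import *
import cv2
cv2.imwrite("pics/s3.png",read_camera("scene")["frame"][:,:,::-1])
E
```

```text
t 8.85 pos [ 0.5617 -0.3075  0.1422] q [-0.58  0.28  1.46 -0.    1.4   0.85] F [ 0.7 -0.5 -0.1] open 0.0926
shift [-0.521 -3.278 -0.29 ] parts 3.28 per-part [-0.159 -1.    -0.089] turn [ 0.001 -0.    -0.36 ]
```

View pics/s3.png

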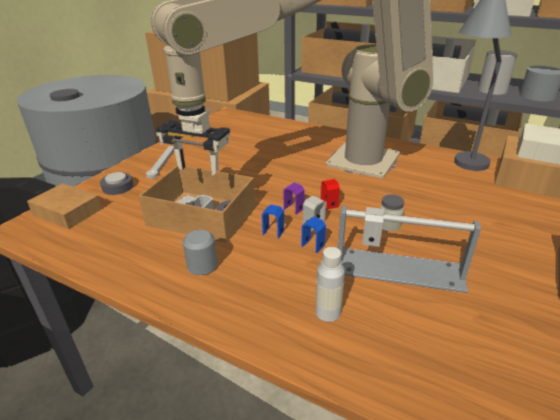

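The snapped strap is in the carton, at about (210,204) in the scene view, and the gripper is empty. Next is the sound strap.

Emit:
move_arm([
  [-0.16,-1,-0.3,0,0,-0.36,1],
  [-0.16,-1,-0.3,0,0,-0.36,1],
  [-0.16,-1,-0.3,0,0,-0.36,1],
  [-0.16,-1,-0.3,0,0,-0.36,1],
  [-0.16,-1,-0.3,0,0,-0.36,1],
  [-0.16,-1,-0.3,0,0,-0.36,1],
  [-0.16,-1,-0.3,0,0,-0.36,1],
  [-0.16,-1,-0.3,0,0,-0.36,1],
])

```text
t: 9.7
tool_pos: [0.5288, -0.2092, 0.167]
orientation: [-2.516, -1.875, 0.003]
force: [-0.0, 0.5, -0.4]
opening: 0.0927
```

```bash
python3 go.py .463 .0095 .17 -.295
```

```text
t 9.7 pos [ 0.5288 -0.2092  0.167 ] q [-0.47  0.08  1.64  0.    1.43 -0.18] F [-0.   0.5 -0.4] open 0.0927
shift [ 1.908 -1.256 -0.023] parts 1.91 per-part [ 1.    -0.658 -0.012] turn [-0.001 -0.     0.002]
```

Emit:
move_arm([
  [1,-0.66,0,0,0,0,1],
  [1,-0.66,0,0,0,0,1],
  [1,-0.66,0,0,0,0,1],
])

```text
t: 10.0
tool_pos: [0.4935, -0.0915, 0.1668]
orientation: [-2.519, -1.869, 0.004]
force: [0.3, -0.1, 0.5]
opening: 0.0927
```

Emit:
move_arm([
  [0.9,-0.6,0,0,0,0,1],
  [0.9,-0.6,0,0,0,0,1],
  [0.9,-0.6,0,0,0,0,1],
  [0.9,-0.6,0,0,0,0,1],
])

```text
t: 10.4
tool_pos: [0.4636, 0.0099, 0.168]
orientation: [-2.52, -1.873, 0.003]
force: [-0.5, -0.5, -0.1]
opening: 0.0927
```

```bash
python3 go.py .463 .0095 .1 -.295;  python3 - <<'E'
from fitrun import *
from plant import *
d={n:read_camera(n) for n in("scene","top")}
s=read_state()
bb=dict(scene=(265,130,365,250),top=(220,200,320,300))
ims=[]
tip=s["tool_pos"]
R=cv2.Rodrigues(s["orientation"])[0]
for n in bb:
    im=overlay(d[n],m_sound([.463,.0095,-.295,.08]),bb[n],"pics/x.png",4)
    for o in(-.0465,0,.0465):
        q=(proj(d[n],[tip+R[:,1]*o])[0]-[bb[n][0]-.5,bb[n][1]-.5])*4
        cv2.circle(im,tuple(int(v) for v in q),2,(0,255,255),-1)
    ims.append(im)
H=max(i.shape[0] for i in ims)
o=np.hstack([cv2.copyMakeBorder(i,0,H-i.shape[0],0,0,0) for i in ims]);cv2.imwrite("pics/h2.png",o)
E
```

```text
t 10.4 pos [0.4636 0.0099 0.168 ] q [-0.09 -0.21  1.92 -0.    1.44  0.2 ] F [-0.5 -0.5 -0.1] open 0.0927
shift [-0.006 -0.003  0.68 ] parts 1.0 per-part [-0.006 -0.003  0.68 ] turn [-0.001  0.     0.001]
```

View pics/h2.png

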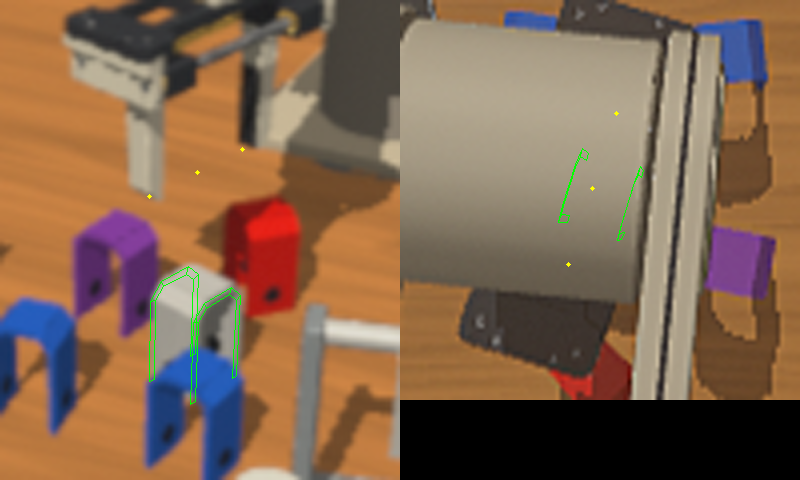

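Emit:
move_arm([
  [0,0,0.4,0,0,0,1],
  [0,0,0.8,0,0,0,1],
  [0,0,1,0,0,0,1],
  [0,0,1,0,0,0,1],
  [0,0,1,0,0,0,1],
])

```text
t: 11.0
tool_pos: [0.4651, 0.0074, 0.0697]
orientation: [-2.526, -1.868, 0.001]
force: [-0.3, -0.0, 0.5]
opening: 0.093
```

Emit:
move_arm([
  [0,0,0.3,0,0,0,1],
  [0,0,0.32,0,0,0,1],
  [0,0,0.32,0,0,0,1],
  [0,0,0.32,0,0,0,1],
])

```text
t: 11.4
tool_pos: [0.4662, 0.0083, 0.0394]
orientation: [2.523, 1.869, 0.003]
force: [-0.3, 0.6, -0.1]
opening: 0.093
```

```bash
python3 go.py .463 .0095 .036 -.295;  python3 - <<'E'
from plant import *
import cv2
cv2.imwrite("pics/s4.png",cv2.resize(read_camera("scene")["frame"][140:260,250:400,::-1],None,fx=5,fy=5))
E
```

```text
t 11.4 pos [0.4662 0.0083 0.0394] q [-0.09 -0.07  2.03 -0.    1.17  0.2 ] F [-0.3  0.6 -0.1] open 0.093
shift [ 0.002 -0.035  0.034] parts 1.0 per-part [ 0.002 -0.035  0.034] turn [ 0.001 -0.    -0.   ]
```

View pics/s4.png

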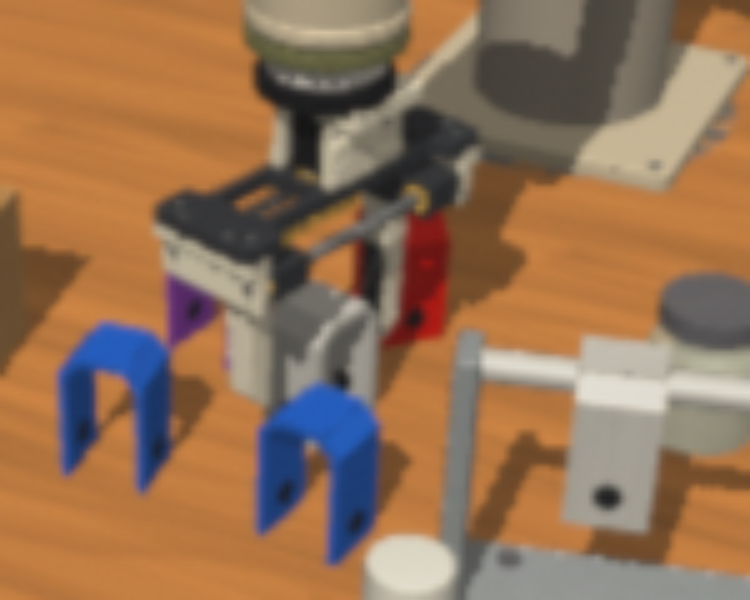

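The fingers straddle the grey strap at crop (250,360) and (385,290), and touch nothing else. Closing now.

Emit:
move_arm([
  [0,-0.02,0.02,0,0,0,1],
  [0,-0.02,0.02,0,0,0,-1],
  [0,-0.02,0.02,0,0,0,-1],
  [0,-0.02,0.02,0,0,0,-1],
  [0,-0.02,0.02,0,0,0,-1],
  [0,-0.02,0.02,0,0,0,-1],
  [0,-0.02,0.02,0,0,0,-1],
  [0,-0.02,0.02,0,0,0,-1],
], squeeze=30)

```text
t: 12.25
tool_pos: [0.463, 0.0092, 0.0356]
orientation: [-2.524, -1.87, 0.0]
force: [0.9, -0.3, 1.2]
opening: 0.0499
```

Emit:
move_arm([
  [0,0,-0.3,0,0,0,-1],
  [0,0,-0.6,0,0,0,-1],
  [0,0,-1,0,0,0,-1],
  [0,0,-1,0,0,0,-1],
  [0,0,-1,0,0,0,-1],
])

```text
t: 12.75
tool_pos: [0.4635, 0.0091, 0.1359]
orientation: [2.524, 1.869, 0.002]
force: [0.7, -0.6, -4.2]
opening: 0.05
```

Emit:
move_arm([
  [0,0,-0.5,0,0,0,-1],
  [0,0,-1,0,0,0,-1],
  [0,0,-1,0,0,0,-1],
  [0,0,-1,0,0,0,-1],
])

```text
t: 13.15
tool_pos: [0.463, 0.0091, 0.2346]
orientation: [-2.524, -1.87, 0.001]
force: [-0.9, 0.7, -4.8]
opening: 0.0501
```

```bash
python3 go.py .544 .293 .24 .262;  python3 - <<'E'
from plant import *
import cv2
cv2.imwrite("pics/s5.png",cv2.resize(read_camera("scene")["frame"][90:240,210:400,::-1],None,fx=4,fy=4))
E
```

```text
t 13.15 pos [0.463  0.0091 0.2346] q [-0.09 -0.25  1.83 -0.    1.57  0.2 ] F [-0.9  0.7 -4.8] open 0.0501
shift [ 2.951 -0.053 -0.055] parts 2.95 per-part [ 1.    -0.018 -0.019] turn [-0.    -0.    -0.178]
```

View pics/s5.png

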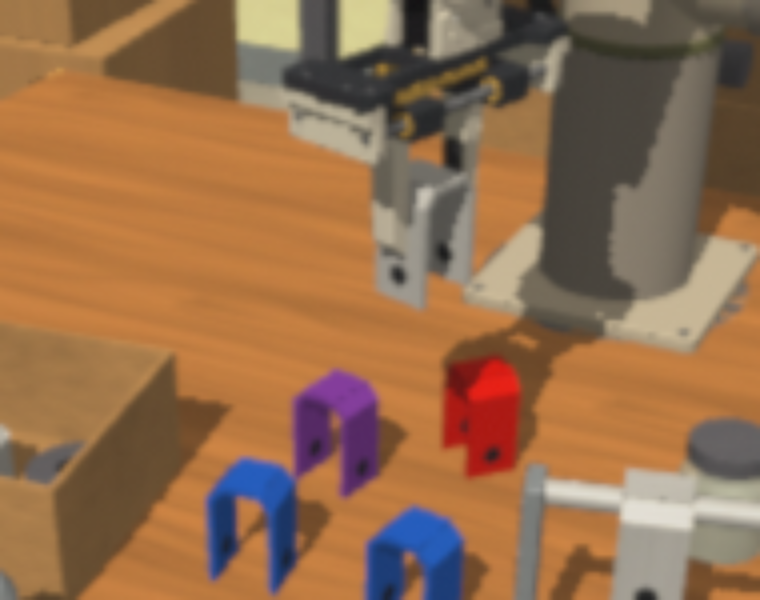

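Emit:
move_arm([
  [0.5,0,0,0,0,-0.04,-1],
  [1,0,0,0,0,-0.09,-1],
  [1,0,0,0,0,-0.13,-1],
  [1,0,0,0,0,-0.178,-1],
  [1,0,0,0,0,-0.178,-1],
])

```text
t: 13.7
tool_pos: [0.4903, 0.1051, 0.2316]
orientation: [-1.903, -2.494, 0.007]
force: [1.3, -0.7, -4.8]
opening: 0.0496
```

```bash
python3 go.py .543 .296 .24 .262
```

```text
t 13.7 pos [0.4903 0.1051 0.2316] q [ 0.11 -0.14  1.73 -0.    1.55 -0.16] F [ 1.3 -0.7 -4.8] open 0.0496
shift [ 1.702  1.012 -0.089] parts 1.7 per-part [ 1.     0.594 -0.052] turn [-0.002 -0.     0.002]
```

Emit:
move_arm([
  [0.4,0.24,-0.05,0,0,0,-1],
  [0.85,0.5,-0.05,0,0,0,-1],
  [0.85,0.5,-0.05,0,0,0,-1],
])

```text
t: 14.0
tool_pos: [0.5176, 0.2039, 0.2376]
orientation: [-1.911, -2.489, 0.002]
force: [-1.2, -1.6, -3.5]
opening: 0.0496
```

Emit:
move_arm([
  [0.4,0.24,-0.05,0,0,0,-1],
  [0.85,0.5,-0.05,0,0,0,-1],
  [0.85,0.5,-0.05,0,0,0,-1],
  [0.85,0.5,-0.05,0,0,0,-1],
  [0.85,0.5,-0.05,0,0,0,-1],
])

```text
t: 14.5
tool_pos: [0.5439, 0.2938, 0.244]
orientation: [-1.913, -2.491, 0.004]
force: [0.4, -0.4, -4.2]
opening: 0.0499
```

```bash
python3 go.py .543 .296 .24 .262;  python3 - <<'E'
from fitrun import *
from plant import *
d={n:read_camera(n) for n in("scene","top")}
s=read_state();pickle.dump((d,s),open("cam1.pkl","wb"))
t=s["tool_pos"]
bb=dict(scene=(335,120,485,300),top=(85,150,245,260))
R=cv2.Rodrigues(s["orientation"])[0];yaw=np.arctan2(R[1,1],R[0,1]);print(yaw)
for n in bb:
    im=overlay(d[n],m_sound([t[0],t[1],yaw,t[2]+.044])+[P@Rz(.262).T+[.547,.281,.0] for P in rail_parts(.0105)],bb[n],f"pics/h3{n}.png",5 if n=="top" else 3.3)
E
```

```text
t 14.5 pos [0.5439 0.2938 0.244 ] q [ 0.41  0.17  1.4  -0.    1.58  0.15] F [ 0.4 -0.4 -4.2] open 0.0499
shift [ 0.023 -0.003  0.04 ] parts 1.0 per-part [ 0.023 -0.003  0.04 ] turn [-0.001  0.    -0.   ]
0.26077857287723416
```

View pics/h3scene.png

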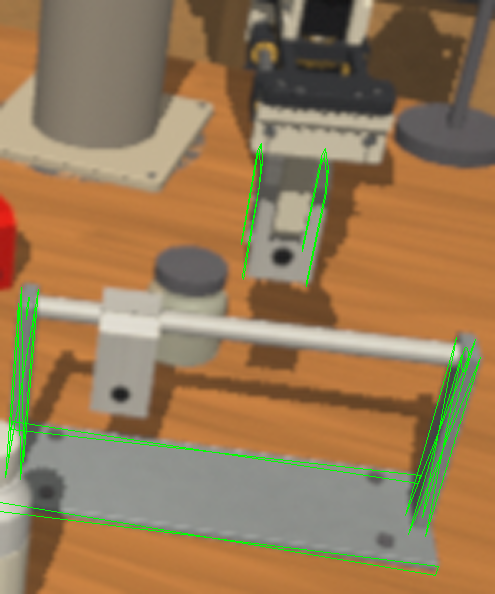

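View pics/h3top.png

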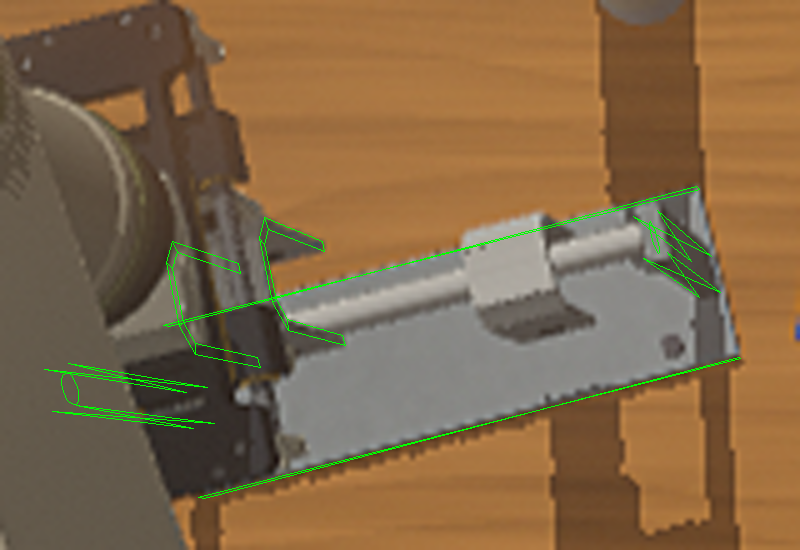

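In the scene view the held strap is over the bar at crop (280,250), to the right of the hung one at (125,350). Held strap and rail show the same small vertical bias of about 1 px, so their relative alignment is good. I'll lower in steps.

Emit:
move_arm([
  [0,0,0.25,0,0,0,-1],
  [0,0,0.5,0,0,0,-1],
  [0,0,0.6,0,0,0,-1],
  [0,0,0.6,0,0,0,-1],
  [0,0,0.6,0,0,0,-1],
])

```text
t: 15.1
tool_pos: [0.5449, 0.2947, 0.1868]
orientation: [1.911, 2.493, 0.002]
force: [0.2, 0.8, -3.5]
opening: 0.0496
```

```bash
python3 go.py .5437 .2938 .121 .262;  python3 - <<'E'
from fitrun import *
from plant import *
d={n:read_camera(n) for n in("scene","top")}
s=read_state()
a=cv2.resize(d["scene"]["frame"][170:290,340:490,::-1],None,fx=4,fy=4)
b=cv2.resize(d["top"]["frame"][170:250,90:190,::-1],None,fx=4,fy=4)
cv2.imwrite("pics/h4.png",a);cv2.imwrite("pics/h4t.png",b)
E
```

```text
t 15.1 pos [0.5449 0.2947 0.1868] q [0.41 0.2  1.47 0.   1.47 0.15] F [ 0.2  0.8 -3.5] open 0.0496
shift [-0.006 -0.015  0.658] parts 1.0 per-part [-0.006 -0.015  0.658] turn [ 0. -0.  0.]
```

View pics/h4.png

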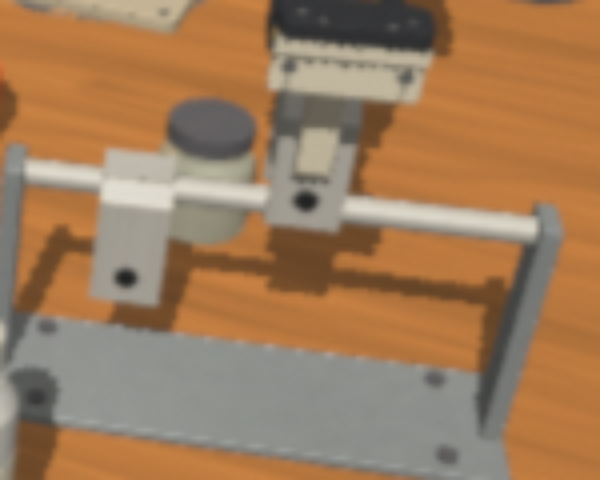

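View pics/h4t.png

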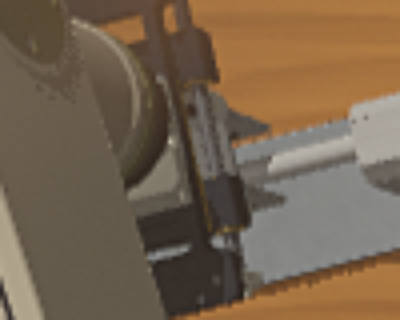

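The near leg passes in front of the bar at scene-crop (305,200). The top view shows a leg on each side of the bar, at (245,125) and (265,198), with the bar midway at y≈162. Lowering on.

Emit:
move_arm([
  [0,0,0.25,0,0,0,-1],
  [0,0,0.5,0,0,0,-1],
  [0,0,0.55,0,0,0,-1],
  [0,0,0.55,0,0,0,-1],
  [0,0,0.55,0,0,0,-1],
])

```text
t: 15.7
tool_pos: [0.5455, 0.2955, 0.1326]
orientation: [1.91, 2.493, 0.003]
force: [0.6, -0.2, -3.5]
opening: 0.0495
```

Emit:
move_arm([
  [0,0,0.03,0,0,0,-1],
  [0,0,0.06,0,0,0,-1],
  [0,0,0.08,0,0,0,-1],
  [0,0,0.08,0,0,0,-1],
])

```text
t: 16.1
tool_pos: [0.5443, 0.2949, 0.1223]
orientation: [-1.91, -2.494, 0.001]
force: [0.1, -0.9, -4.6]
opening: 0.05
```

Expected contact is at z of about 0.119, so I'll go down in 2 mm steps and watch the force.

Emit:
move_arm([
  [0,0,0.02,0,0,0,-1],
  [0,0,0.02,0,0,0,-1],
  [0,0,0.02,0,0,0,-1],
])

```text
t: 16.4
tool_pos: [0.5444, 0.295, 0.1206]
orientation: [-1.91, -2.494, 0.0]
force: [0.3, 0.3, -3.2]
opening: 0.0497
```

Emit:
move_arm([
  [0,0,0.02,0,0,0,-1],
  [0,0,0.02,0,0,0,-1],
  [0,0,0.02,0,0,0,-1],
])

```text
t: 16.7
tool_pos: [0.5445, 0.295, 0.1187]
orientation: [1.91, 2.494, 0.0]
force: [-0.0, 0.4, -3.5]
opening: 0.0501
```

Emit:
move_arm([
  [0,0,0.01,0,0,0,-1],
  [0,0,0.01,0,0,0,-1],
  [0,0,0.01,0,0,0,-1],
])

```text
t: 17.0
tool_pos: [0.5446, 0.2951, 0.1186]
orientation: [1.91, 2.494, 0.001]
force: [-5.1, -3.4, 6.1]
opening: 0.0501
```

Emit:
move_arm([
  [0,0,0.01,0,0,0,-1],
  [0,0,0.01,0,0,0,-1],
  [0,0,0.01,0,0,0,-1],
])

```text
t: 17.3
tool_pos: [0.5447, 0.2951, 0.1185]
orientation: [1.91, 2.494, 0.001]
force: [-7.9, -4.0, 11.3]
opening: 0.0499
```

Emit:
move_arm([
  [0,0,-0.012,0,0,0,-1],
  [0,0,-0.012,0,0,0,-1],
  [0,0,-0.012,0,0,0,-1],
])

```text
t: 17.6
tool_pos: [0.5447, 0.2951, 0.1185]
orientation: [1.91, 2.494, 0.001]
force: [-4.1, -2.8, 6.5]
opening: 0.05
```

```bash
python3 - <<'E'
from fitrun import *
from plant import *
d={n:read_camera(n) for n in("scene","top")}
cv2.imwrite("pics/h5.png",cv2.resize(d["scene"]["frame"][170:290,340:490,::-1],None,fx=4,fy=4))
cv2.imwrite("pics/h5t.png",cv2.resize(d["top"]["frame"][150:270,80:230,::-1],None,fx=4,fy=4))
E
```

```text
(no output)
```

View pics/h5.png

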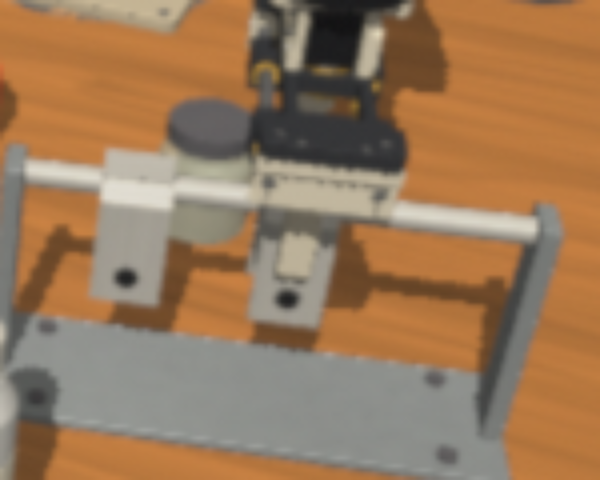

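View pics/h5t.png

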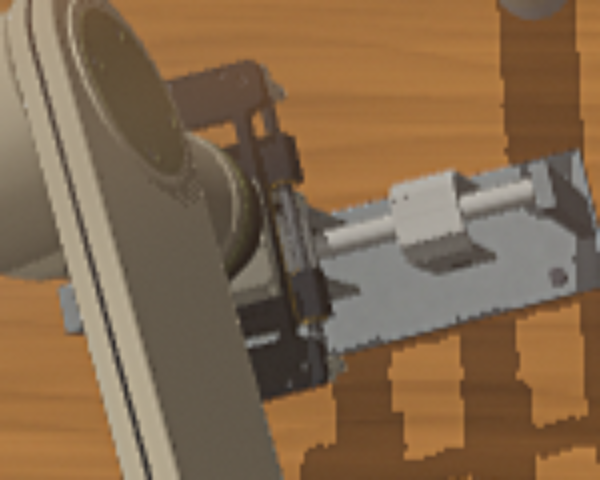

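The strap rests on the bar at the hung strap's height. Its leg end is at crop (287,320), in line with the neighbour's at (125,300) given the bar's slope in the view. Releasing.

Emit:
move_arm([
  [0,0,-0.01,0,0,0,0.2],
  [0,0,-0.01,0,0,0,0.4],
  [0,0,-0.01,0,0,0,0.8],
  [0,0,-0.01,0,0,0,0.8],
  [0,0,-0.01,0,0,0,0.8],
  [0,0,-0.01,0,0,0,0.8],
])

```text
t: 18.3
tool_pos: [0.5445, 0.295, 0.1187]
orientation: [-1.91, -2.494, 0.0]
force: [0.4, -1.5, -0.6]
opening: 0.0831
```

```bash
python3 go.py .5447 .2951 .2 .262;python3 - <<'E'
from fitrun import *
from plant import *
cv2.imwrite("pics/h6.png",cv2.resize(read_camera("scene")["frame"][170:290,340:490,::-1],None,fx=4,fy=4))
E
```

```text
t 18.3 pos [0.5445 0.295  0.1187] q [0.41 0.25 1.54 0.   1.35 0.15] F [ 0.4 -1.5 -0.6] open 0.0831
shift [ 0.001  0.002 -0.813] parts 1.0 per-part [ 0.001  0.002 -0.813] turn [-0. -0.  0.]
```

View pics/h6.png

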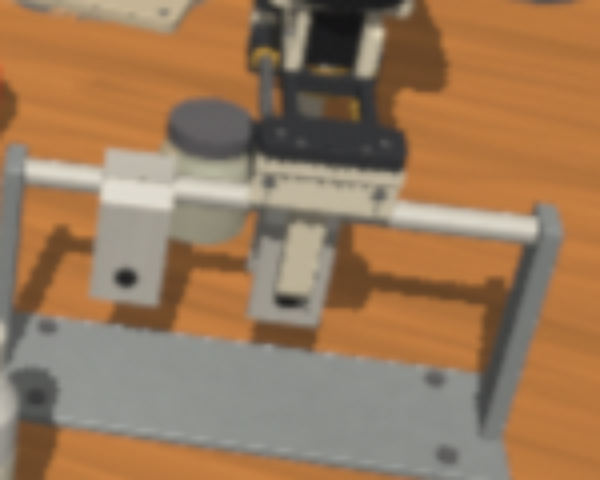

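The strap stays on the bar with the fingers open. Going straight up and away.

Emit:
move_arm([
  [0,0,-0.2,0,0,0,0.8],
  [0,0,-0.5,0,0,0,0.8],
  [0,0,-1,0,0,0,0.8],
  [0,0,-1,0,0,0,0.8],
  [0,0,-1,0,0,0,0.8],
])

```text
t: 18.85
tool_pos: [0.5457, 0.2955, 0.2212]
orientation: [1.909, 2.492, 0.006]
force: [-0.3, -0.6, 0.2]
opening: 0.0839
```

Emit:
move_arm([
  [-0.5,0,-0.2,0,0,0,0.8],
  [-1,0,-0.2,0,0,0,0.8],
  [-1,0,-0.2,0,0,0,0.8],
])

```text
t: 19.15
tool_pos: [0.5715, 0.1935, 0.2378]
orientation: [1.915, 2.489, -0.004]
force: [0.6, 0.7, -0.5]
opening: 0.0841
```

Emit:
move_arm([
  [-0.5,0.3,0,0,0,0,0.8],
  [-1,0.5,0,0,0,0,0.8],
  [-1,0.5,0,0,0,0,0.8],
  [-1,0.5,0,0,0,0,0.8],
])

```text
t: 19.55
tool_pos: [0.6448, 0.1132, 0.2365]
orientation: [-1.913, -2.489, 0.003]
force: [0.5, 0.9, -0.6]
opening: 0.0839
```

```bash
python3 - <<'E'
from fitrun import *
from plant import *
d={n:read_camera(n) for n in("scene","top")}
s=read_state();print(s["t"],s["tool_pos"],s["force"])
for n in d: cv2.imwrite(f"pics/f_{n}.png",d[n]["frame"][:,:,::-1])
b=dict(scene=(334,180,488,295),top=(90,180,240,255))
a=[cv2.resize(d["scene"]["frame"][180:290,340:490,::-1],(750,550)),]
cv2.imwrite("pics/f_cs.png",a[0])
E
```

```text
19.65 [0.64386769 0.11578707 0.23741222] [ 0.29322637  0.72681873 -0.70120229]
```

View pics/f_scene.png

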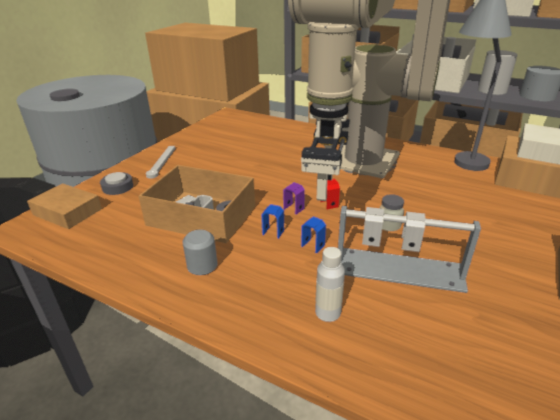

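View pics/f_top.png

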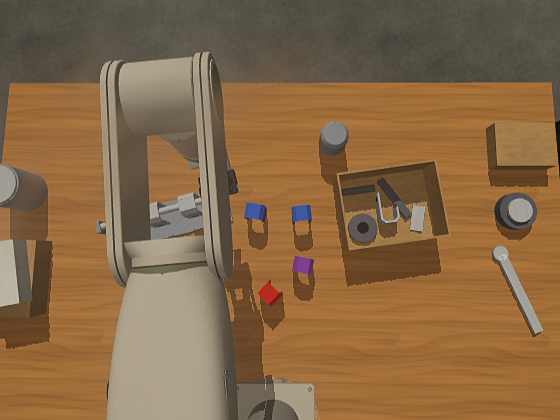

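View pics/f_cs.png

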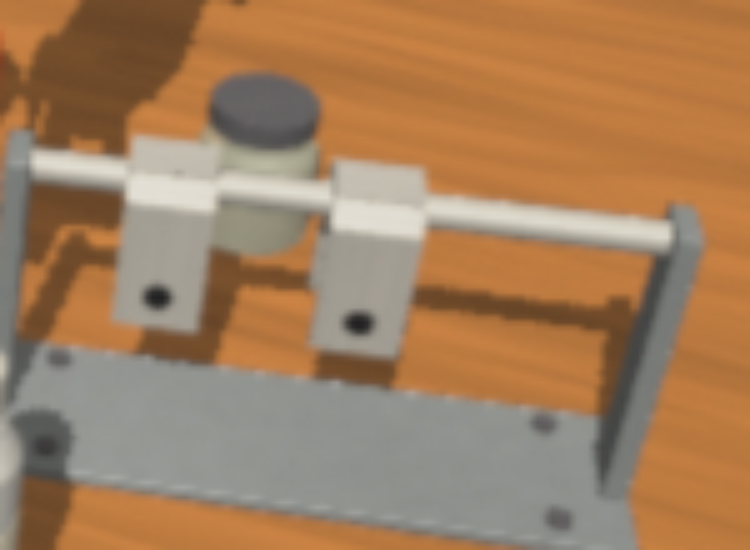

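The new strap hangs at scene (413,231) beside the untouched one at (374,226). The snapped strap lies in the carton at top (386,208), and the spray can, jar and filter are where they were. I'll let things settle, then hand in.

Emit:
move_arm([
  [0,0,0,0,0,0,0.8],
  [0,0,0,0,0,0,0.8],
  [0,0,0,0,0,0,0.8],
  [0,0,0,0,0,0,0.8],
  [0,0,0,0,0,0,0.8],
])

```text
t: 20.15
tool_pos: [0.6447, 0.1153, 0.239]
orientation: [1.91, 2.494, 0.0]
force: [-0.7, 0.4, 0.5]
opening: 0.0838
```

```bash
python3 - <<'E'
from plant import *
import numpy as np,cv2
c=read_camera("scene")["frame"][195:290,340:490,::-1]
o=cv2.imread("pics/f_scene.png")[195:290,340:490]
print("max change at rail",np.abs(c.astype(int)-o).max())
print(close_job())
E
```

```text
max change at rail 51
the job is handed in; nothing more can be done
None
```

I dropped the snapped strap into the scrap carton first. Then I hung the sound grey strap astride the bar, about 90 mm from the strap already there, released it and moved the arm clear. The job was handed in at about 20 s.

**Last views:** the final pictures show the new strap hanging level with one leg on each side of the bar. The snapped strap lies inside the carton. By eye, the hung strap, filter, spray can and jar are where they started.

**Checks that disagreed:**
- **Heights:** the two-view fits read 3–4 mm too high. The two cameras also differed by 5–7 mm in x for the sound strap and rail. Contact on the bar came at the expected height.
- **Contact force:** as the strap met the bar I saw up to 11 N upward and 9 N sideways at the wrist. Both fell to about 1 N once I released it.
- **Settling:** comparing the rail area just before hand-in with a picture 0.6 s earlier gave a maximum change of 51 grey levels. That may be the arm's moving shadow or an edge pixel. I handed in without looking at which pixels changed, so that check did not show whether the strap was completely still.

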